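Load the cam lift and hold it at full height

ROBOT

A 6-joint arm with a two-finger parallel gripper is mounted at the origin on a cart in front of the work surface, level with it; the furniture and walls round the work are solid. World frame = base frame: x ahead of the robot, y to its left, z up, the work surface at z = 0. Lengths are in m, angles in rad, forces in N, time in s.
With the tool pointing down it reaches from about 0.375 to 0.9 m from the base axis. Payload 3.1 kg.
Tool frame: the origin (TCP) lies at the very end of the fingers, on their centre line; the grasp point (between the pads) lies 19 mm behind it; z points along the fingers, y is the direction in which the jaws open and shut (so a half turn about z gives the same grasp; the last joint's range is limited). The gripper opens to 87 mm and grips with 3 to 60 N. Pads are 19 mm wide; open, the fingers measure 117 mm over their backs; the gripper's body (75 mm by 190 mm) begins 51 mm behind the grasp point.
Start: joints at [0.954, 0.527, 1.433, -0, 1.181, -0.178], TCP at [0.265, 0.566, 0.223] pointing down, gripper open.
Joint ranges: [-3.08, 3.08], [-0.75, 2.2], [0.22, 2.44], [-1.43, 4.57], [0, 2.65], [-2.85, 2.85]. Speed limits (rad/s): [2.79, 2.79, 3.14, 3.14, 3.14, 3.14].

INTERFACE

Orientations are given as a unit quaternion [x, y, z, w].
In Python, from rig import robot gives the robot as it stands. The module is installed in compiled form; this text tells all that it offers.
- The arm moves only by the tool carry_out, never from a script. Its argument "series" is a list of rows, each a list of 7 numbers: the shift along the tool's x, y, z in mm, then the turn, a rotation vector about the tool's x, y, z in degrees, then the gripper command: -1 is shut, 1 is fully open, values between are in proportion. In form: [[tx, ty, tz, rx, ry, rz, claw], ...]. A call has 1 to 8 rows; each row is the pose to reach, as a shift and turn from the pose measured when the call began, along the tool's axes at that moment; what a row does not reach only later rows make up. A row lasts 1/8 s, in which the tool goes at most 62.5 mm and 10.7 degrees, less where a joint would pass 70% of its speed; a pose out of reach is approached as far as the arm can. A call with a gripper value outside its range is refused whole. The fingers move at their own pace and stop on an object; "force" is the grip in N (left out, the last holds). Time passes only in rows, so rows that repeat a pose let the fingers close. It gives the time, the measured TCP pose, the force and the opening at its end, in the units of the state.
- robot.get_obs(): the state, without advancing time (a new reading comes with each control period).
- robot.camera(name): name is "scene" or "top"; returns a dict with "pixels" (400x640x3 uint8, red, green, blue), "fx", "fy", "cx", "cy" (pixels), "position" and "attitude" of the camera in the world. Camera axes: x right, y down, z forward; pixel columns grow to the right and rows downward; lengths in m; the calibration is good to about 2 mm. A picture is of the moment at which its call begins. There is no depth.
- robot.hand_in(): hands the job in, once; it reports no verdict.
The state is a dict: "time": time; "q": joint angles; "joint_velocities": joint speeds; "joint_torque": joint torques, N m; "position": TCP position; "tool_rot": TCP orientation; "ft_force": force on the tool from outside, world axes, zero at the start; "moment": the same for the moment, N m; "grip_width": finger opening in m.
Only numpy, scipy, OpenCV 4.12 (cv2) and the standard library are available. Lean on these libraries where they do the work, as an engineer would, in place of code of your own. Each camera call takes 0.05 s, during which the arm holds its last target.

TASK

Sort the two loose specimens on the worktop onto the deck of the cam lift: the mortar cube goes into the bay where a mortar cube already stands, the steel drum into the bay where a steel drum already stands, each set down upright and let go. Then take the lift's lever by its handle, turn it up to the point where the cam lifts the deck highest (lever upright; further on the deck sinks again) and finish while still holding it there with the gripper, because the lever falls back if released. Leave the other things on the worktop where they are.

Things in the scene. Friction and masses are not known exactly. Their poses are not given: they have to be found in the camera images.
- cam_lift: fixed bench fixture: dark steel base plate 170x250x12 with an aluminium deck (156x206) on guide pins and a cam lever at its left (+y) end. Origin on the worktop under the centre of the deck; x away from the robot (roughly), y to its left end, z up; it may stand turned by up to 0.2 rad.
- bay_left (a point): centre of the floor of the left (+y) bay of the deck; axes as the fixture's. Each bay is 144 (x) by 94 (y) inside, with walls 10 high round it and between the bays (6 thick). Floor 62 above the worktop when the deck is down. The two bay centres are 100 apart. The piece already in a bay stands at its back, about 38 behind the centre (+x); the front half is free (a new piece fits 35 in front of the centre, at -x).
- bay_right (a point): centre of the floor of the right (-y) bay, as bay_left.
- cube_centre (a point): loose mortar cube on the worktop, grey, 50x50x51, 0.18-0.37 kg; the point is its centre, half-way up, axes square to its faces. To be sorted. It stands to the left of the lift, nearer or farther from it than the drum, at any angle.
- drum_centre (a point): loose solid steel drum (short round cylinder with a shallow dish in its top) on the worktop, axis upright, 49 diameter, 37 high, 0.18-0.37 kg; the point is its centre, half-way up. To be sorted. It stands to the left of the lift, 100 or more from the cube.
- ref_cube_centre (a point): the mortar cube (50x50x50) that already stands in one of the bays; the point is its centre. It shows which bay is for cubes, and stays in it.
- ref_drum_centre (a point): the steel drum (49 diameter, 37 high) that already stands in the other bay; the point is its centre. It shows which bay is for drums, and stays in it.
- lever_grip (a point): middle of the lever's handle: a round black bar, diameter 18, 66 long, lying along the fixture's y, that sticks out to +y from the end of the lever arm (this arm, 8 thick, is 37 from the point towards -y; an end collar of 23 diameter closes the other end). Turns with the lever.
- cam_axle (a point): point on the lever's axle (which runs along the fixture's y) in the plane in which lever_grip swings, 50 above the worktop. lever_grip moves round it on a circle of radius 110, towards the robot, up, and over away from the robot.
- cam_lever (a joint): lever angle in rad: 0 = at rest, lever 22 degrees above level and pointing to the robot (-x of the fixture); grows as the lever is raised; 1.186 = lever upright, the cam's highest lift; stop at 1.786, where the deck has sunk about 5.5 mm again. A spring and the deck's load push it back towards 0 (up to about 8 N at the handle) from everywhere.
- deck (a joint): lift of the deck in m: 0 = down, 0.020 at the cam's highest point. lift = 0.032*cos(angle - 1.186) - 0.012.
- brass_mould: round brass mould with three lugs, 62 across, 60 high; origin under its centre. Bystander.
- weight_big: larger calibration weight, 30 across, 42 high; origin under its centre. Bystander.
- weight_small: smaller calibration weight, 24 across, 34 high; origin under its centre. Bystander.
- timer: flat square timer, 62x62x20; origin under its centre. Bystander.
Not all that is in view belongs to the job. Leave any brown or turquoise look-alike of the part that bears drum_centre alone.

How it is judged:
On the way, in this order (a step that is already met when the one before it is completed fails the run):
1. both specimens stand upright and released in the bays of their kind, with the lever still down ((((x of cube_centre in the frame of bay_left between -0.055 and 0.055 m and y of cube_centre in the frame of bay_left between -0.03 and 0.03 m and z of cube_centre in the frame of bay_left between 0.012 and 0.035 m and angle between cube_centre's own z axis and vertical below 0.2 rad) and (x of ref_cube_centre in the frame of bay_left between -0.055 and 0.055 m and y of ref_cube_centre in the frame of bay_left between -0.03 and 0.03 m and z of ref_cube_centre in the frame of bay_left between 0.012 and 0.035 m and angle between ref_cube_centre's own z axis and vertical below 0.2 rad) and (x of drum_centre in the frame of bay_right between -0.055 and 0.055 m and y of drum_centre in the frame of bay_right between -0.03 and 0.03 m and z of drum_centre in the frame of bay_right between 0.012 and 0.035 m and angle between drum_centre's own z axis and vertical below 0.2 rad) and (x of ref_drum_centre in the frame of bay_right between -0.055 and 0.055 m and y of ref_drum_centre in the frame of bay_right between -0.03 and 0.03 m and z of ref_drum_centre in the frame of bay_right between 0.012 and 0.035 m and angle between ref_drum_centre's own z axis and vertical below 0.2 rad)) or ((x of cube_centre in the frame of bay_right between -0.055 and 0.055 m and y of cube_centre in the frame of bay_right between -0.03 and 0.03 m and z of cube_centre in the frame of bay_right between 0.012 and 0.035 m and angle between cube_centre's own z axis and vertical below 0.2 rad) and (x of ref_cube_centre in the frame of bay_right between -0.055 and 0.055 m and y of ref_cube_centre in the frame of bay_right between -0.03 and 0.03 m and z of ref_cube_centre in the frame of bay_right between 0.012 and 0.035 m and angle between ref_cube_centre's own z axis and vertical below 0.2 rad) and (x of drum_centre in the frame of bay_left between -0.055 and 0.055 m and y of drum_centre in the frame of bay_left between -0.03 and 0.03 m and z of drum_centre in the frame of bay_left between 0.012 and 0.035 m and angle between drum_centre's own z axis and vertical below 0.2 rad) and (x of ref_drum_centre in the frame of bay_left between -0.055 and 0.055 m and y of ref_drum_centre in the frame of bay_left between -0.03 and 0.03 m and z of ref_drum_centre in the frame of bay_left between 0.012 and 0.035 m and angle between ref_drum_centre's own z axis and vertical below 0.2 rad))) and value of joint cam_lever below 0.15 rad and contact force between the fingers and cube below 0.05 N and contact force between the fingers and drum below 0.05 N and contact force between the fingers and ref_cube below 0.05 N and contact force between the fingers and ref_drum below 0.05 N), for 0.2 s.
2. the gripper holds the lever at the cam's highest lift (value of joint deck above 0.019 m and value of joint cam_lever between 0.936 and 1.436 rad and contact force between the fingers and cam_lever above 0.5 N), for 0.2 s.
At the end, for the whole second after the job is handed in: Cube and drum each stand upright (within 0.2 rad), untouched, in the bay of their kind, with the piece that stood there; the deck is lifted at least 19 of the 20 mm possible (lever within 0.25 rad of upright), the lever at rest and still held by the fingers (over 0.5 N) (all of step 2 and (((x of cube_centre in the frame of bay_left between -0.055 and 0.055 m and y of cube_centre in the frame of bay_left between -0.03 and 0.03 m and z of cube_centre in the frame of bay_left between 0.012 and 0.035 m and angle between cube_centre's own z axis and vertical below 0.2 rad) and (x of ref_cube_centre in the frame of bay_left between -0.055 and 0.055 m and y of ref_cube_centre in the frame of bay_left between -0.03 and 0.03 m and z of ref_cube_centre in the frame of bay_left between 0.012 and 0.035 m and angle between ref_cube_centre's own z axis and vertical below 0.2 rad) and (x of drum_centre in the frame of bay_right between -0.055 and 0.055 m and y of drum_centre in the frame of bay_right between -0.03 and 0.03 m and z of drum_centre in the frame of bay_right between 0.012 and 0.035 m and angle between drum_centre's own z axis and vertical below 0.2 rad) and (x of ref_drum_centre in the frame of bay_right between -0.055 and 0.055 m and y of ref_drum_centre in the frame of bay_right between -0.03 and 0.03 m and z of ref_drum_centre in the frame of bay_right between 0.012 and 0.035 m and angle between ref_drum_centre's own z axis and vertical below 0.2 rad)) or ((x of cube_centre in the frame of bay_right between -0.055 and 0.055 m and y of cube_centre in the frame of bay_right between -0.03 and 0.03 m and z of cube_centre in the frame of bay_right between 0.012 and 0.035 m and angle between cube_centre's own z axis and vertical below 0.2 rad) and (x of ref_cube_centre in the frame of bay_right between -0.055 and 0.055 m and y of ref_cube_centre in the frame of bay_right between -0.03 and 0.03 m and z of ref_cube_centre in the frame of bay_right between 0.012 and 0.035 m and angle between ref_cube_centre's own z axis and vertical below 0.2 rad) and (x of drum_centre in the frame of bay_left between -0.055 and 0.055 m and y of drum_centre in the frame of bay_left between -0.03 and 0.03 m and z of drum_centre in the frame of bay_left between 0.012 and 0.035 m and angle between drum_centre's own z axis and vertical below 0.2 rad) and (x of ref_drum_centre in the frame of bay_left between -0.055 and 0.055 m and y of ref_drum_centre in the frame of bay_left between -0.03 and 0.03 m and z of ref_drum_centre in the frame of bay_left between 0.012 and 0.035 m and angle between ref_drum_centre's own z axis and vertical below 0.2 rad))) and contact force between the fingers and cube below 0.05 N and contact force between the fingers and drum below 0.05 N and contact force between the fingers and ref_cube below 0.05 N and contact force between the fingers and ref_drum below 0.05 N and velocity of joint cam_lever between -0.1 and 0.1 rad/s); the arm keeps its last pose, push and grip.
It fails at once if one of the other things on the worktop (mould, weights, timer) is moved more than 25 mm (distance of any of brass_mould, weight_big, weight_small, timer from where it was at the start of the episode above 0.025 m).
It also fails if it takes over 67 s, if anything falls off the work surface, if the arm or the gripper's body presses on something with over 40 N, if the wrist force passes 120 N, or if a joint passes its speed limit or range.

## Working session

There is one attempt and no reset: what is moved stays moved. The work goes in short steps, Python scripts to look and compute and a tool call to move; the robot and the scene stay as the last step left them, time stands still between calls to the robot, and variables do not carry over. Pictures are saved under pics/ and viewed, and the job is handed in when it is done.

Besides the shell and the picture viewer there is one more tool, called after "Emit:" as name(argument=value, ...), one argument or row to a line, values as JSON. carry_out: Moves the arm, as the interface text tells. Its arguments: {"type":"object","properties":{"series":{"type":"array"},"force":{"type":"number"}},"required":["series"]}

```bash
mkdir -p pics; python3 - <<'E'
from rig import robot
import cv2,json,numpy as np
o=robot.get_obs(); print({k:np.round(v,3).tolist() for k,v in o.items()})
for n in("scene","top"):
    c=robot.camera(n); cv2.imwrite(f"pics/{n}0.png",c["pixels"][:,:,::-1])
    print(n,{k:np.round(v,4).tolist() for k,v in c.items() if k!="pixels"})
E
```

```text
{'time': 0.0, 'q': [0.953, 0.528, 1.434, -0.0, 1.181, -0.178], 'joint_velocities': [0.001, 0.002, -0.001, 0.0, -0.003, -0.002], 'joint_torque': [0.0, -44.005, -17.659, 0.063, 0.058, -0.0], 'position': [0.265, 0.565, 0.222], 'tool_rot': [0.218, 0.976, -0.001, -0.0], 'ft_force': [0.091, 1.018, 0.053], 'moment': [-0.022, 0.03, 0.024], 'grip_width': 0.087}
scene {'fx': 441.6027, 'fy': 441.6027, 'cx': 321.1113, 'cy': 206.613, 'position': [-0.2908, -0.5216, 1.0192], 'attitude': [0.8071, -0.4474, 0.1801, -0.3405]}
top {'fx': 443.0825, 'fy': 443.0825, 'cx': 328.0151, 'cy': 204.7091, 'position': [0.3879, 0.0032, 1.2143], 'attitude': [-0.704, 0.7091, -0.0295, 0.0264]}
```

View pics/scene0.png

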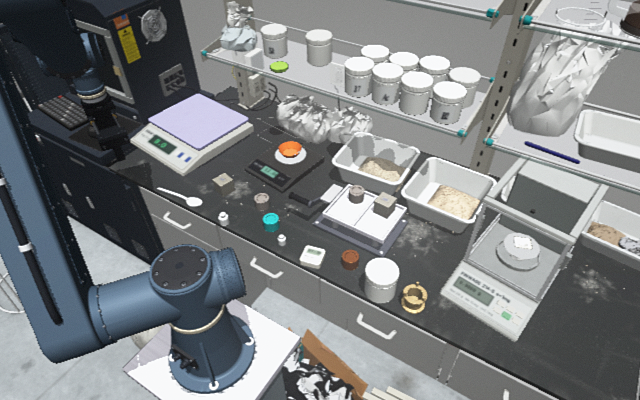

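View pics/top0.png

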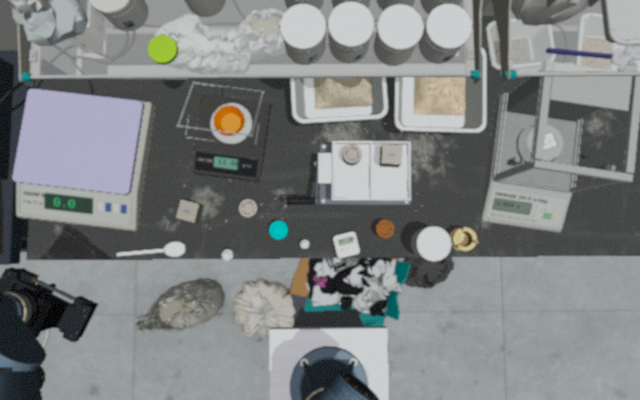

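Seen so far, with pixel positions as scene / top:

- **Drum candidates:** grey drum (262,200)/(248,208), turquoise (271,222)/(278,230), brown (350,259)/(385,228), and the reference drum on the deck (357,193)/(351,154). I choose the grey one at (248,208).
- **Cube candidates:** loose cube (222,182)/(187,210), and the reference cube on the deck (385,204)/(391,153). I choose the loose one.

The reference drum is in the left bay and the reference cube in the right. Next, close crops.

```bash
python3 - <<'E'
import cv2,numpy as np
t=cv2.imread("pics/top0.png"); s=cv2.imread("pics/scene0.png")
cv2.imwrite("pics/tc1.png",cv2.resize(t[125:265,160:430],None,fx=2.9,fy=2.9,interpolation=cv2.INTER_CUBIC))
cv2.imwrite("pics/sc1.png",cv2.resize(s[160:280,200:420],None,fx=3.6,fy=3.6,interpolation=cv2.INTER_CUBIC))
E
```

```text
(no output)
```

View pics/tc1.png

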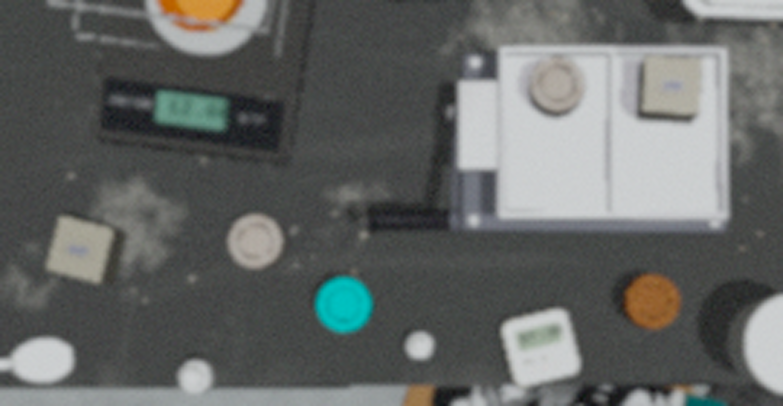

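View pics/sc1.png

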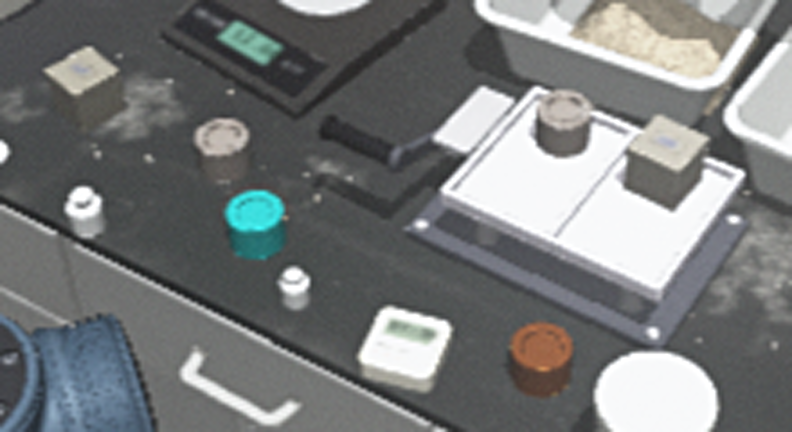

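The crops confirm both choices: the drum is grey at top (248,208), with turquoise at (278,230) and brown at (385,228) the look-alikes. Now the measurements.

```bash
cat > h.py <<'E'
import cv2,numpy as np
from scipy.spatial.transform import Rotation as R
CAM={"scene":(441.6027,321.1113,206.613,[-0.2908,-0.5216,1.0192],[0.8071,-0.4474,0.1801,-0.3405]),
"top":(443.0825,328.0151,204.7091,[0.3879,0.0032,1.2143],[-0.704,0.7091,-0.0295,0.0264])}
def ray(n,uv,z):
    f,cx,cy,p,a=CAM[n]; p=np.array(p)
    d=R.from_quat(a).apply([(uv[0]-cx)/f,(uv[1]-cy)/f,1]); return p+d*(z-p[2])/d[2]
def proj(n,X):
    f,cx,cy,p,a=CAM[n]; c=R.from_quat(a).inv().apply(np.atleast_2d(X)-p)
    return c[:,:2]/c[:,2:]*f+[cx,cy]
E
python3 - <<'E'
from h import *
t=cv2.imread("pics/top0.png"); 
cr=lambda c:((c[0]+.5)/2.9-.5+160,(c[1]+.5)/2.9-.5+125)
sc=lambda c:((c[0]+.5)/3.6-.5+200,(c[1]+.5)/3.6-.5+160)
f=lambda v:np.round(v,4)
for nm,pts,z in (("cubetop",[(62,213),(118,229),(100,284),(47,270)],.051),("drumtop",[(256,241)],.037),("deck",[(498,45),(728,47),(729,219),(498,219)],.072),("handle",[(368,218),(450,218)],.091),
  ("refdrum",[(557,84)],.099),("refcube",[(672,86)],.112),("turq",[(344,305)],.037),("wbig",[(195,376)],.042),("wsmall",[(419,346)],.034)):
    P=[ray("top",cr(p),z) for p in pts]; print(nm,f(P).tolist(),"mean",f(np.mean(P,0)))
for nm,pts,z in (("cubetop",[(45,73),(84,47),(123,72),(82,97)],.051),("drumtop",[(222,137)],.037),("deck",[(444,189),(541,89),(744,172),(663,292)],.072),("handle",[(327,125),(395,155)],.091),("refdrum",[(565,108)],.099),("refcube",[(668,146)],.112)):
    P=[ray("scene",sc(p),z) for p in pts]; print("S",nm,f(P).tolist(),"mean",f(np.mean(P,0)))
# segmentation
g=cv2.cvtColor(t,cv2.COLOR_BGR2GRAY)
for nm,(x0,y0,x1,y1) in (("cube",(172,195,204,226)),("drum",(235,195,263,222))):
    _,m=cv2.threshold(g[y0:y1,x0:x1],115,255,0); cs,_=cv2.findContours(m,0,1); c=max(cs,key=cv2.contourArea)
    M=cv2.moments(m,True); print(nm,M["m10"]/M["m00"]+x0,M["m01"]/M["m00"]+y0,M["m00"],cv2.minAreaRect(c))
E
```

```text
cubetop [[0.5002, 0.3846, 0.051], [0.4853, 0.3336, 0.051], [0.4355, 0.3491, 0.051], [0.4485, 0.3972, 0.051]] mean [0.4674 0.3661 0.051 ]
drumtop [[0.4745, 0.2109, 0.037]] mean [0.4745 0.2109 0.037 ]
deck [[0.6477, -0.0122, 0.072], [0.6445, -0.2199, 0.072], [0.4886, -0.2173, 0.072], [0.4901, -0.011, 0.072]] mean [ 0.5677 -0.1151  0.072 ]
handle [[0.4901, 0.1033, 0.091], [0.4895, 0.0314, 0.091]] mean [0.4898 0.0673 0.091 ]
refdrum [[0.6064, -0.0635, 0.099]] mean [ 0.6064 -0.0635  0.099 ]
refcube [[0.6014, -0.1626, 0.112]] mean [ 0.6014 -0.1626  0.112 ]
turq [[0.4152, 0.1301, 0.037]] mean [0.4152 0.1301 0.037 ]
wbig [[0.3518, 0.2644, 0.042]] mean [0.3518 0.2644 0.042 ]
wsmall [[0.3773, 0.0617, 0.034]] mean [0.3773 0.0617 0.034 ]
S cubetop [[0.4458, 0.3912, 0.051], [0.4931, 0.3851, 0.051], [0.4848, 0.3301, 0.051], [0.4385, 0.3395, 0.051]] mean [0.4655 0.3615 0.051 ]
S drumtop [[0.4743, 0.2081, 0.037]] mean [0.4743 0.2081 0.037 ]
S deck [[0.4941, -0.0158, 0.072], [0.6453, -0.0228, 0.072], [0.6434, -0.2205, 0.072], [0.488, -0.2224, 0.072]] mean [ 0.5677 -0.1204  0.072 ]
S handle [[0.4911, 0.1003, 0.091], [0.4908, 0.0304, 0.091]] mean [0.4909 0.0654 0.091 ]
S refdrum [[0.6082, -0.0666, 0.099]] mean [ 0.6082 -0.0666  0.099 ]
S refcube [[0.5992, -0.1675, 0.112]] mean [ 0.5992 -0.1675  0.112 ]
cube 187.88997555012224 209.96332518337408 409.0 ((14.970586776733398, 15.617647171020508), (19.645381927490234, 19.645383834838867), 14.03624439239502)
drum 247.59498207885304 207.78853046594983 279.0 ((12.600000381469727, 12.69999885559082), (17.88854217529297, 18.335756301879883), 63.43495178222656)
```

```bash
cat >> h.py <<'E'
def goal(p,yaw,tilt=0):
    """row to TCP p with tool y at yaw deg (mod 180 nearest), tool down"""
    from rig import robot
    o=robot.get_obs(); R0=R.from_quat(o["tool_rot"]); best=None
    for k in (0,180):
        a=np.radians(yaw+k); y=np.array([np.cos(a),np.sin(a),0]); z=np.array([0,0,-1.]); x=np.cross(y,z)
        R1=R.from_matrix(np.c_[x,y,z]); 
        if tilt: R1=R.from_rotvec([0,np.radians(tilt),0])*R1
        rv=(R0.inv()*R1).as_rotvec(degrees=True)
        if best is None or np.linalg.norm(rv)<np.linalg.norm(best): best=rv
    s=R0.inv().apply(np.array(p)-o["position"])*1000
    print("t",round(o["time"],2),"pos",np.round(o["position"],4),"w",round(o["grip_width"],4),"F",np.round(o["ft_force"],1),"q",np.round(o["q"],2)); print(p,yaw,"ROW",np.round(s,1).tolist(),np.round(best,1).tolist())
E
python3 -c "
from h import *
goal([.467,.364,.12],73)"
```

```text
t 0.1 pos [0.2651 0.5653 0.2217] w 0.0869 F [ 0.4 -0.5 -0.4] q [ 0.95  0.53  1.43  0.    1.18 -0.18]
[0.467, 0.364, 0.12] 73 ROW [-268.3, -96.2, 101.8] [-0.1, -0.0, -8.1]
```

Emit:
carry_out(
  series=[
    [-60,-20,10,0,0,-2,1],
    [-120,-40,25,0,0,-4,1],
    [-180,-65,50,0,0,-6,1],
    [-230,-85,80,0,0,-8,1],
    [-268,-96,100,0,0,-8,1],
    [-268,-96,102,0,0,-8,1],
    [-268,-96,102,0,0,-8,1],
  ],
  force=25,
)

```text
time: 0.98
position: [0.4663, 0.3643, 0.1194]
tool_rot: [0.149, 0.989, -0.001, -0.001]
ft_force: [-0.2, -0.8, -0.2]
grip_width: 0.0868
```

```bash
python3 - <<'E'
from h import *
from rig import robot
goal([.467,.364,.016],73)
a=robot.camera("scene")["pixels"][:,:,::-1]; b=robot.camera("top")["pixels"][:,:,::-1]
f=lambda i:cv2.resize(i,(400,500),interpolation=cv2.INTER_CUBIC)
cv2.imwrite("pics/c2.png",np.hstack([f(a[100:250,160:280]),f(b[140:265,150:250])]))
E
```

```text
t 0.97 pos [0.4663 0.3643 0.1194] w 0.0868 F [-0.2 -0.8 -0.2] q [ 0.47  0.62  1.61 -0.    0.92 -0.8 ]
[0.467, 0.364, 0.016] 73 ROW [-1.0, 0.2, 103.4] [-0.1, -0.1, -0.2]
```

View pics/c2.png

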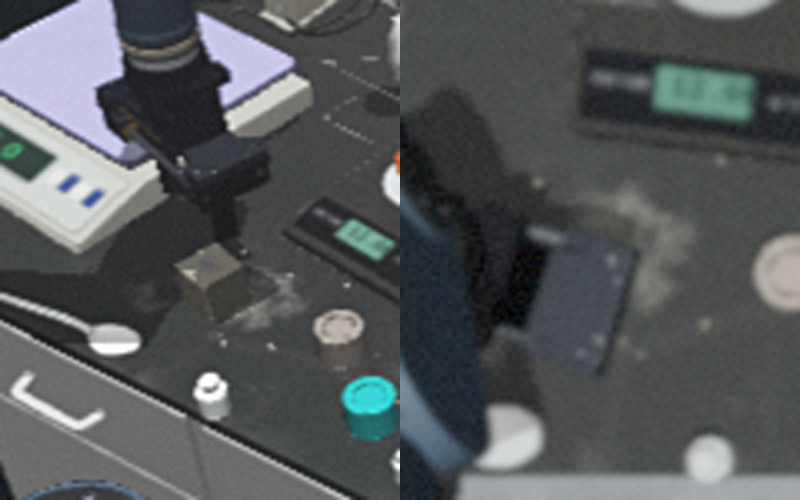

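The gripper stands over the cube (left half, about (213,265)), aligned with its faces. Descending.

Emit:
carry_out(
  series=[
    [-1,0,40,0,0,0,1],
    [-1,0,75,0,0,0,1],
    [-1,0,95,0,0,0,1],
    [-1,0,103,0,0,0,1],
    [-1,0,103,0,0,0,-1],
    [-1,0,103,0,0,0,-1],
    [-1,0,103,0,0,0,-1],
    [-1,0,103,0,0,0,-1],
  ],
)

```text
time: 2.08
position: [0.4676, 0.3654, 0.018]
tool_rot: [0.148, 0.989, 0.0, 0.0]
ft_force: [1.3, 2.9, 0.6]
grip_width: 0.0547
```

Emit:
carry_out(
  series=[
    [0,0,0,0,0,0,-1],
    [0,0,0,0,0,0,-1],
    [0,0,0,0,0,0,-1],
  ],
)

```text
time: 2.45
position: [0.4677, 0.3653, 0.0181]
tool_rot: [0.148, 0.989, 0.0, 0.001]
ft_force: [-0.1, 0.0, 1.7]
grip_width: 0.05
```

Gripped at 50.0 mm, which matches the cube. I'll lift to z≈0.2 and check.

Emit:
carry_out(
  series=[
    [0,0,-30,0,0,0,-1],
    [0,0,-80,0,0,0,-1],
    [0,0,-130,0,0,0,-1],
    [0,0,-172,0,0,0,-1],
    [0,0,-172,0,0,0,-1],
  ],
)

```text
time: 3.08
position: [0.4694, 0.3664, 0.1935]
tool_rot: [0.148, 0.989, 0.002, 0.004]
ft_force: [0.8, 0.1, -2.2]
grip_width: 0.0502
```

```bash
python3 -c "
from h import *
goal([.533,-.1665,.19],89.4)"
```

```text
t 3.08 pos [0.4694 0.3664 0.1935] w 0.0502 F [ 0.8  0.1 -2.2] q [ 0.48  0.52  1.55 -0.    1.07 -0.8 ]
[0.533, -0.1665, 0.19] 89.4 ROW [-217.2, -490.7, 2.1] [0.3, 0.4, -16.5]
```

Emit:
carry_out(
  series=[
    [-20,-45,0,0,0,-2,-1],
    [-42,-95,0,0,0,-4,-1],
    [-65,-147,0,0,0,-6,-1],
    [-88,-199,0,0,0,-8,-1],
    [-110,-250,0,0,0,-10,-1],
    [-133,-302,0,0,0,-12,-1],
    [-156,-354,0,0,0,-14,-1],
    [-175,-395,0,0,0,-16,-1],
  ],
)

```text
time: 4.08
position: [0.5194, -0.0645, 0.1904]
tool_rot: [0.009, 1.0, 0.002, 0.002]
ft_force: [0.9, 1.4, -2.0]
grip_width: 0.0503
```

```bash
python3 -c "
from h import *
goal([.533,-.1665,.14],89.4)"
```

```text
t 4.08 pos [ 0.5194 -0.0645  0.1904] w 0.0503 F [ 0.9  1.4 -2. ] q [-0.34  0.43  1.72  0.01  0.98 -1.9 ]
[0.533, -0.1665, 0.14] 89.4 ROW [-15.4, -102.0, 50.0] [0.3, 0.2, -0.5]
```

Emit:
carry_out(
  series=[
    [-5,-40,5,0,0,0,-1],
    [-10,-80,15,0,0,0,-1],
    [-15,-102,30,0,0,-0.5,-1],
    [-15,-102,50,0,0,-0.5,-1],
    [-15,-102,50,0,0,-0.5,-1],
    [-15,-102,50,0,0,-0.5,-1],
  ],
)

```text
time: 4.82
position: [0.532, -0.166, 0.1393]
tool_rot: [0.005, 1.0, 0.003, 0.001]
ft_force: [-0.3, -0.0, -2.4]
grip_width: 0.0503
```

```bash
python3 - <<'E'
from h import *
from rig import robot
goal([.533,-.1665,.082],89.4)
a=robot.camera("scene")["pixels"][:,:,::-1]; b=robot.camera("top")["pixels"][:,:,::-1]
f=lambda i:cv2.resize(i,(400,500),interpolation=cv2.INTER_CUBIC)
cv2.imwrite("pics/c3.png",np.hstack([f(a[150:275,310:410]),f(b[125:250,310:410])]))
E
```

```text
t 4.83 pos [ 0.532  -0.166   0.1393] w 0.0503 F [-0.3 -0.  -2.4] q [-0.51  0.55  1.68  0.01  0.91 -2.07]
[0.533, -0.1665, 0.082] 89.4 ROW [-0.8, -0.9, 57.3] [0.3, 0.1, 0.0]
```

View pics/c3.png

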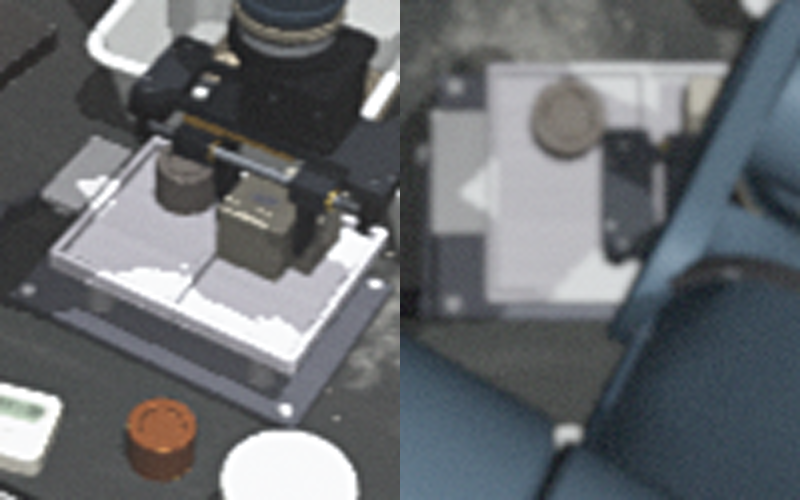

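The cube hangs over the free front half of the right bay. Lowering it.

Emit:
carry_out(
  series=[
    [-1,-1,25,0,0,0,-1],
    [-1,-1,45,0,0,0,-1],
    [-1,-1,54,0,0,0,-1],
    [-1,-1,57,0,0,0,-1],
    [-1,-1,58,0,0,0,-1],
    [-1,-1,58,0,0,0,-1],
  ],
)

```text
time: 5.68
position: [0.5345, -0.1671, 0.0829]
tool_rot: [0.005, 1.0, 0.002, 0.003]
ft_force: [0.1, 0.2, -1.4]
grip_width: 0.05
```

Emit:
carry_out(
  series=[
    [0,0,2,0,0,0,-1],
    [0,0,3,0,0,0,-1],
    [0,0,3.5,0,0,0,-1],
  ],
)

```text
time: 6.05
position: [0.5348, -0.1673, 0.0802]
tool_rot: [0.005, 1.0, 0.002, 0.003]
ft_force: [-0.7, 0.5, 6.2]
grip_width: 0.0503
```

Contact at TCP z=0.080, as predicted. Releasing and rising.

Emit:
carry_out(
  series=[
    [0,0,0,0,0,0,0],
    [0,0,0,0,0,0,0.5],
    [0,0,0,0,0,0,0.5],
    [0,0,0,0,0,0,0.5],
    [0,0,-30,0,0,0,0.7],
    [0,0,-70,0,0,0,1],
    [0,0,-110,0,0,0,1],
    [0,0,-110,0,0,0,1],
  ],
)

```text
time: 7.05
position: [0.5363, -0.1688, 0.1935]
tool_rot: [0.005, 1.0, -0.0, 0.007]
ft_force: [0.1, 0.2, -0.3]
grip_width: 0.086
```

```bash
python3 - <<'E'
from h import *
from rig import robot
goal([.4745,.2095,.12],89.4)
a=robot.camera("scene")["pixels"][:,:,::-1]
cv2.imwrite("pics/c4.png",cv2.resize(a[130:280,230:420],None,fx=4,fy=4,interpolation=cv2.INTER_CUBIC))
E
```

```text
t 7.05 pos [ 0.5363 -0.1688  0.1935] w 0.086 F [ 0.1  0.2 -0.3] q [-0.51  0.47  1.63  0.01  1.02 -2.07]
[0.4745, 0.2095, 0.12] 89.4 ROW [66.3, 377.7, 72.5] [-0.0, 0.8, 0.1]
```

View pics/c4.png

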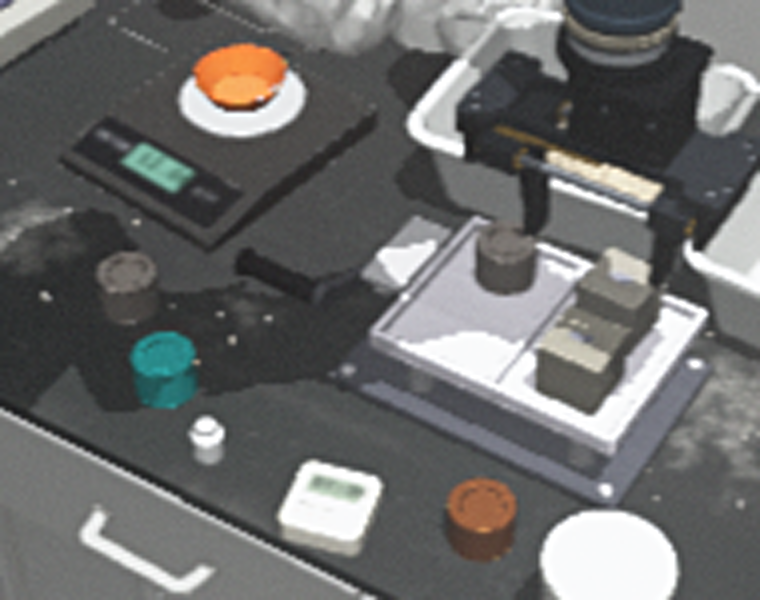

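The cube stands upright in the front of the right bay at crop (580,360), clear of the reference cube. Next, the drum.

Emit:
carry_out(
  series=[
    [9,50,0,0,0,0,1],
    [18,105,0,0,0,0,1],
    [28,160,0,0,0,0,1],
    [38,215,0,0,0,0,1],
    [48,270,5,0,0,0,1],
    [57,325,20,0,0.5,0,1],
    [66,372,45,0,1,0,1],
    [66,378,73,0,1,0,1],
  ],
)

```text
time: 8.1
position: [0.4711, 0.2134, 0.1166]
tool_rot: [0.002, 1.0, 0.001, -0.005]
ft_force: [-0.2, -1.8, -0.3]
grip_width: 0.0871
```

```bash
python3 - <<'E'
from h import *
from rig import robot
goal([.4745,.2095,.013],89.4)
a=robot.camera("scene")["pixels"][:,:,::-1]; b=robot.camera("top")["pixels"][:,:,::-1]
f=lambda i:cv2.resize(i,(400,500),interpolation=cv2.INTER_CUBIC)
cv2.imwrite("pics/c5.png",np.hstack([f(a[125:250,210:310]),f(b[140:265,200:300])]))
E
```

```text
t 8.1 pos [0.4711 0.2134 0.1166] w 0.0871 F [-0.2 -1.8 -0.3] q [ 0.21  0.55  1.79  0.01  0.81 -1.36]
[0.4745, 0.2095, 0.013] 89.4 ROW [-4.5, -4.1, 103.5] [0.1, -0.6, 0.3]
```

View pics/c5.png

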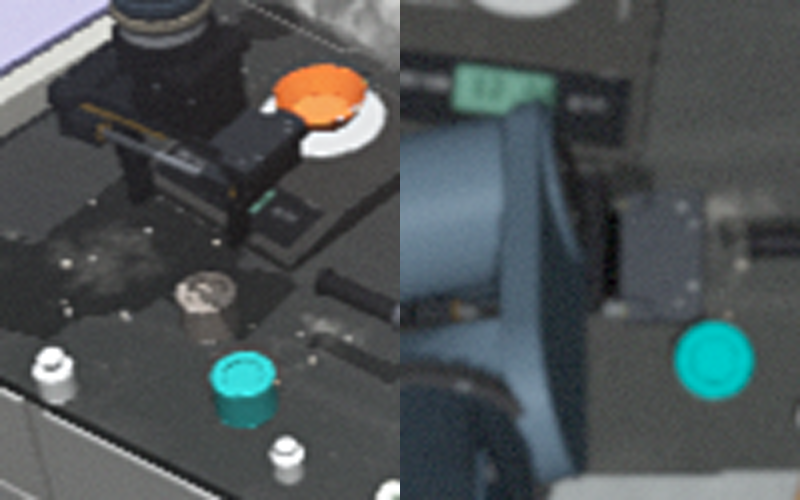

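The jaws straddle the grey drum (left half, about (205,295)); turquoise stays clear at (243,375). The gripper body stays about 12 mm off the lever handle's end. Descending.

Emit:
carry_out(
  series=[
    [-4,-3,20,0,-0.5,0,1],
    [-4,-3,50,0,-0.5,0,1],
    [-4,-3,80,0,-0.5,0,1],
    [-4,-3,98,0,-0.5,0,1],
    [-4,-3,104,0,-0.5,0,1],
    [-4,-3,104,0,-0.5,0,0],
    [-4,-3,104,0,-0.5,0,-1],
    [-4,-3,104,0,-0.5,0,-1],
  ],
)

```text
time: 9.2
position: [0.4721, 0.2083, 0.0115]
tool_rot: [0.003, 1.0, 0.0, -0.004]
ft_force: [-0.3, -0.4, -0.1]
grip_width: 0.0647
```

Emit:
carry_out(
  series=[
    [0,0,0,0,0,0,-1],
    [0,0,0,0,0,0,-1],
    [0,0,0,0,0,0,-1],
    [0,0,0,0,0,0,-1],
  ],
)

```text
time: 9.7
position: [0.4724, 0.2085, 0.0119]
tool_rot: [0.003, 1.0, 0.0, -0.003]
ft_force: [0.2, 2.3, 5.2]
grip_width: 0.0484
```

Emit:
carry_out(
  series=[
    [0,0,-30,0,0,0,-1],
    [0,0,-80,0,0,0,-1],
    [0,0,-130,0,0,0,-1],
    [0,0,-178,0,0,0,-1],
    [0,0,-178,0,0,0,-1],
  ],
  force=30,
)

```text
time: 10.32
position: [0.4757, 0.2087, 0.1929]
tool_rot: [0.003, 1.0, 0.001, 0.001]
ft_force: [0.3, 0.2, -2.4]
grip_width: 0.0486
```

```bash
python3 - <<'E'
from h import *
from rig import robot
goal([.533,-.067,.19],89.4)
a=robot.camera("scene")["pixels"][:,:,::-1]; b=robot.camera("top")["pixels"][:,:,::-1]
f=lambda i:cv2.resize(i,(400,500),interpolation=cv2.INTER_CUBIC)
cv2.imwrite("pics/c6.png",np.hstack([f(a[100:225,210:310]),f(b[125:250,310:410])]))
E
```

```text
t 10.32 pos [0.4757 0.2087 0.1929] w 0.0486 F [ 0.3  0.2 -2.4] q [ 0.2   0.43  1.73  0.    0.98 -1.37]
[0.533, -0.067, 0.19] 89.4 ROW [-59.2, -275.3, 2.5] [0.1, 0.1, 0.2]
```

View pics/c6.png

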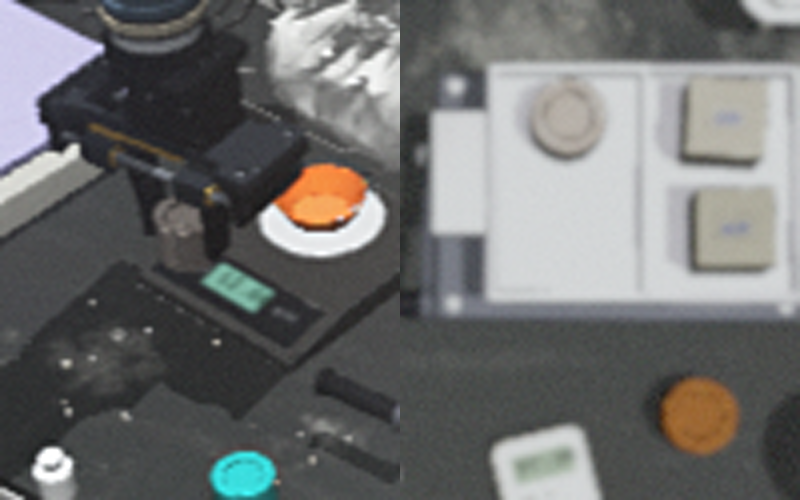

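The drum is held upright, and the top view shows both cubes separate inside the right bay. Carrying the drum to the left bay.

Emit:
carry_out(
  series=[
    [-11,-50,0,0,0,0,-1],
    [-23,-105,0,0,0,0,-1],
    [-35,-160,0,0,0,0,-1],
    [-46,-215,0,0,0,0,-1],
    [-59,-265,0,0,0,0,-1],
    [-59,-276,5,0,0,0,-1],
    [-59,-276,35,0,0,0,-1],
    [-59,-276,60,0,0,0,-1],
  ],
)

```text
time: 11.42
position: [0.5267, -0.0674, 0.1257]
tool_rot: [0.004, 1.0, 0.001, -0.007]
ft_force: [-0.1, 0.0, -2.5]
grip_width: 0.0483
```

```bash
python3 - <<'E'
from h import *
goal([.533,-.067,.078],89.4)
E
```

```text
t 11.43 pos [ 0.5267 -0.0674  0.1257] w 0.0483 F [-0.1  0.  -2.5] q [-0.34  0.55  1.75 -0.    0.86 -1.9 ]
[0.533, -0.067, 0.078] 89.4 ROW [-6.9, 0.3, 47.6] [0.1, -0.8, 0.2]
```

Emit:
carry_out(
  series=[
    [-7,0,10,0,-1,0,-1],
    [-7,0,28,0,-1,0,-1],
    [-7,0,42,0,-1,0,-1],
    [-7,0,47,0,-1,0,-1],
    [-7,0,49,0,-1,0,-1],
    [-7,0,49,0,-1,0,-1],
  ],
)

```text
time: 12.18
position: [0.5333, -0.0674, 0.0769]
tool_rot: [0.004, 1.0, 0.001, 0.002]
ft_force: [0.0, 0.7, -2.2]
grip_width: 0.0489
```

Emit:
carry_out(
  series=[
    [0,0,2,0,0,0,-1],
    [0,0,3,0,0,0,-1],
    [0,0,3.5,0,0,0,-1],
  ],
)

```text
time: 12.55
position: [0.5337, -0.0675, 0.074]
tool_rot: [0.004, 1.0, 0.001, 0.003]
ft_force: [-0.5, 0.2, 4.3]
grip_width: 0.0486
```

Contact at z=0.074, as predicted. I'll release with a small opening first because of the walls, then rise.

Emit:
carry_out(
  series=[
    [0,0,0,0,0,0,0.25],
    [0,0,0,0,0,0,0.25],
    [0,0,0,0,0,0,0.25],
    [0,0,0,0,0,0,0.25],
    [0,0,-25,0,0,0,0.25],
    [0,0,-60,0,0,0,0.6],
    [0,0,-115,0,0,0,1],
    [0,0,-115,0,0,0,1],
  ],
)

```text
time: 13.55
position: [0.5361, -0.0686, 0.1931]
tool_rot: [0.004, 1.0, -0.001, 0.008]
ft_force: [1.1, 0.0, 0.0]
grip_width: 0.0767
```

```bash
python3 - <<'E'
from h import *
from rig import robot
goal([.49,.067,.19],0)
a=robot.camera("scene")["pixels"][:,:,::-1]
cv2.imwrite("pics/c7.png",cv2.resize(a[130:280,230:420],None,fx=4,fy=4,interpolation=cv2.INTER_CUBIC))
E
```

```text
t 13.55 pos [ 0.5361 -0.0686  0.1931] w 0.0767 F [1.1 0.  0. ] q [-0.34  0.45  1.69  0.    0.99 -1.9 ]
[0.49, 0.067, 0.19] 0 ROW [47.1, 135.3, 2.2] [0.6, 0.8, 89.6]
```

View pics/c7.png

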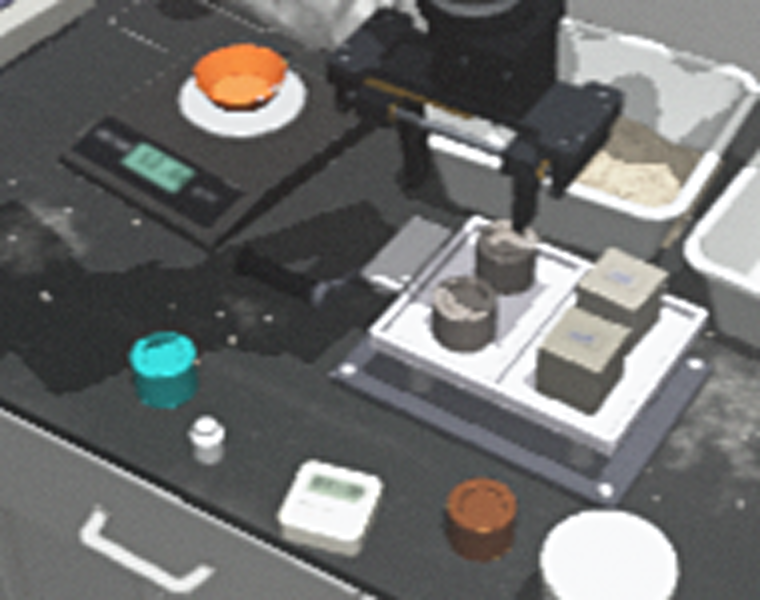

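Both specimens stand upright, each next to its kind (drum at crop (463,312), cube at (580,360)), and the lever is still down at (280,275). Next, the lever: turn the jaws to fixture x and move above the handle.

Emit:
carry_out(
  series=[
    [10,40,0,0,0,10,1],
    [20,80,0,0,0,20,1],
    [35,115,0,0,0,30,1],
    [47,137,0,0,0,40,1],
    [47,137,2,0,0,50,1],
    [47,137,2,0,0,60,1],
    [47,137,2,0,0,70,1],
    [47,137,2,0,0,80,1],
  ],
)

```text
time: 14.6
position: [0.4869, 0.0694, 0.1866]
tool_rot: [0.648, 0.762, 0.002, 0.002]
ft_force: [-0.9, -1.0, 1.2]
grip_width: 0.0871
```

Emit:
carry_out(
  series=[
    [0,0,0,0,0,10,1],
    [0,0,0,0,0,10,1],
    [0,0,0,0,0,10,1],
  ],
)

```text
time: 14.98
position: [0.4863, 0.0694, 0.1859]
tool_rot: [0.711, 0.703, 0.002, 0.001]
ft_force: [0.5, -0.0, 0.1]
grip_width: 0.0872
```

```bash
python3 - <<'E'
from h import *
from rig import robot
goal([.49,.070,.072],-0.5)
a=robot.camera("scene")["pixels"][:,:,::-1]; b=robot.camera("top")["pixels"][:,:,::-1]
f=lambda i:cv2.resize(i,(400,500),interpolation=cv2.INTER_CUBIC)
cv2.imwrite("pics/c8.png",np.hstack([f(a[120:245,270:370]),f(b[125:250,270:370])]))
E
```

```text
t 14.97 pos [0.4863 0.0694 0.1859] w 0.0872 F [ 0.5 -0.   0.1] q [-0.09  0.4   1.8   0.    0.93 -0.08]
[0.49, 0.07, 0.072] -0.5 ROW [0.5, 3.2, 113.9] [0.3, -0.0, -0.1]
```

View pics/c8.png

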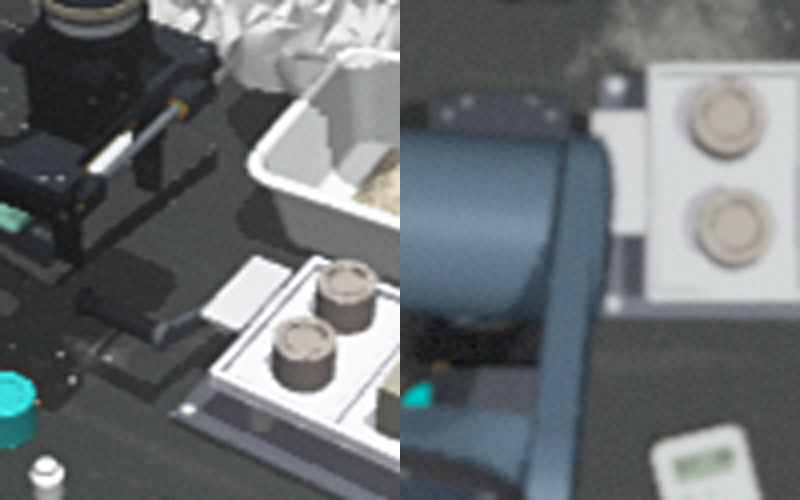

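The jaws straddle the handle line in x (handle at left-half (85,300)–(160,330)). Descending and closing.

Emit:
carry_out(
  series=[
    [1,3,30,0,0,0,1],
    [1,3,65,0,0,0,1],
    [1,3,95,0,0,0,1],
    [1,3,110,0,0,0,1],
    [1,3,113,0,0,0,1],
    [1,3,113,0,0,0,0],
    [1,3,113,0,0,0,-0.3],
    [1,3,113,0,0,0,-0.4],
  ],
  force=30,
)

```text
time: 16.08
position: [0.4908, 0.0704, 0.0741]
tool_rot: [0.711, 0.703, 0.003, 0.002]
ft_force: [0.5, -0.4, -0.2]
grip_width: 0.0648
```

Emit:
carry_out(
  series=[
    [1,0,0,0,0,0,-0.5],
    [0,0,0,0,0,0,-1],
    [0,0,0,0,0,0,-1],
    [0,0,0,0,0,0,-1],
    [0,0,0,0,0,0,-1],
  ],
)

```text
time: 16.7
position: [0.4877, 0.0705, 0.0737]
tool_rot: [0.711, 0.703, 0.0, 0.0]
ft_force: [-4.5, -1.3, 4.4]
grip_width: 0.0171
```

```bash
python3 - <<'E'
from h import *
from rig import robot
goal([.49,.070,.072],-0.5)
a=robot.camera("scene")["pixels"][:,:,::-1]
cv2.imwrite("pics/c9.png",cv2.resize(a[130:280,250:410],(640,600),interpolation=cv2.INTER_CUBIC))
E
```

```text
t 16.7 pos [0.4877 0.0705 0.0737] w 0.0171 F [-4.5 -1.3  4.4] q [-0.08  0.6   1.89  0.    0.65 -0.07]
[0.49, 0.07, 0.072] -0.5 ROW [-0.5, 2.3, 1.7] [0.0, -0.0, -0.1]
```

View pics/c9.png

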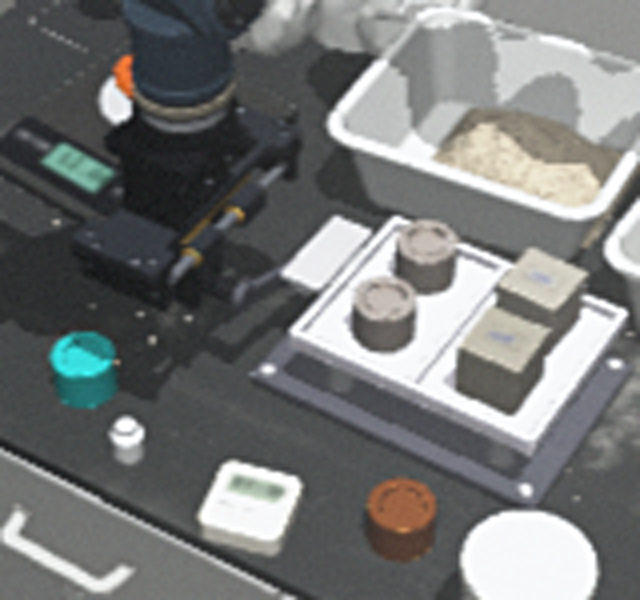

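The handle is gripped (17 mm opening) and the pieces are undisturbed. I'll raise it along the arc, in tool axes y = +x and −z = up, checking part-way.

Emit:
carry_out(
  series=[
    [0,0,0,0,0,0,-1],
    [0,2.5,-6,0,0,0,-1],
    [0,5.5,-11.5,0,0,0,-1],
    [0,8.5,-17,0,0,0,-1],
    [0,12,-22,0,0,0,-1],
    [0,16,-27,0,0,0,-1],
    [0,20,-32,0,0,0,-1],
    [0,20.5,-32.5,0,0,0,-1],
  ],
  force=45,
)

```text
time: 17.75
position: [0.5058, 0.0702, 0.1063]
tool_rot: [0.711, 0.703, -0.002, -0.002]
ft_force: [-5.7, -3.5, -8.6]
grip_width: 0.0168
```

```bash
python3 - <<'E'
from h import *
from rig import robot
goal([.5895,.070,.1415],-0.5)
a=robot.camera("scene")["pixels"][:,:,::-1]
cv2.imwrite("pics/c10.png",cv2.resize(a[130:280,250:410],(640,600),interpolation=cv2.INTER_CUBIC))
E
```

```text
t 17.75 pos [0.5058 0.0702 0.1063] w 0.0168 F [-5.7 -3.5 -8.6] q [-0.08  0.56  1.82 -0.    0.77 -0.07]
[0.5895, 0.07, 0.1415] -0.5 ROW [0.6, 83.6, -35.6] [-0.3, -0.0, -0.1]
```

View pics/c10.png

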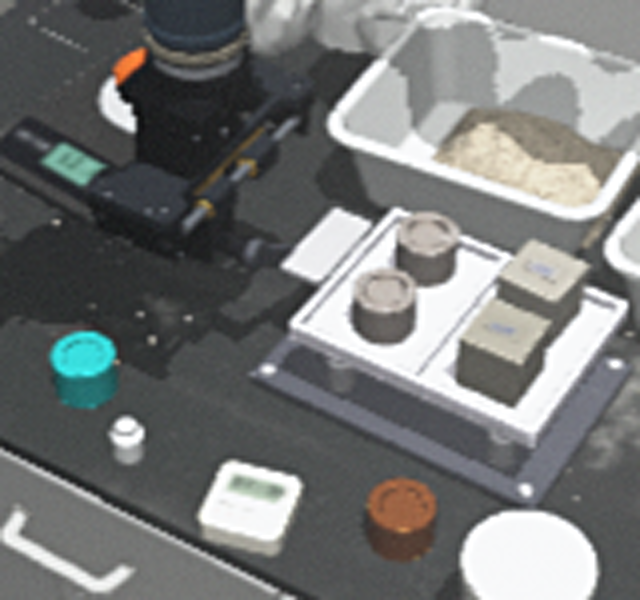

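The deck is rising with the lever. Continuing to upright.

Emit:
carry_out(
  series=[
    [0,6,-5,0,0,0,-1],
    [0,12,-9.5,0,0,0,-1],
    [0,17,-14,0,0,0,-1],
    [0,23,-18,0,0,0,-1],
    [0,29,-21.5,0,0,0,-1],
    [0,34,-24.5,0,0,0,-1],
    [0,40,-27.5,0,0,0,-1],
    [0,46,-30,0,0,0,-1],
  ],
)

```text
time: 18.8
position: [0.5422, 0.0699, 0.1376]
tool_rot: [0.71, 0.704, -0.009, -0.009]
ft_force: [-20.9, -4.6, 18.5]
grip_width: 0.0167
```

```bash
python3 - <<'E'
from h import *
goal([.5905,.070,.1425],-0.5)
E
```

```text
t 18.8 pos [0.5422 0.0699 0.1376] w 0.0167 F [-20.9  -4.6  18.5] q [-0.07  0.55  1.69 -0.    0.93 -0.06]
[0.5905, 0.07, 0.1425] -0.5 ROW [0.5, 48.2, -6.1] [-1.5, 0.0, 0.0]
```

```bash
python3 - <<'E'
from h import *
from rig import robot
o=robot.get_obs(); print(o["joint_torque"],o["moment"],o["ft_force"])
a=robot.camera("scene")["pixels"][:,:,::-1]
cv2.imwrite("pics/c11.png",cv2.resize(a[110:260,260:420],(640,600),interpolation=cv2.INTER_CUBIC))
E
```

```text
[  0.71813772 -33.12070012 -21.7598033    1.30496386  -6.6748403
  -0.08932706] [-0.70519759  4.2345238  -0.1035268 ] [-20.91443878  -4.56550156  18.52678793]
```

View pics/c11.png

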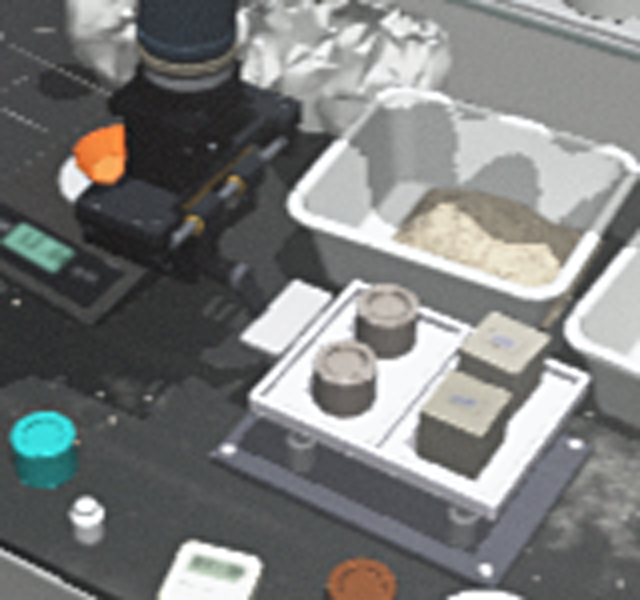

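The force of about 28 N is mostly radial: the bar has rolled about 6 mm down the pads while turning, so my commanded arc runs slightly inside the true one. The picture shows the handle still held and the deck rising. I'll ease the grip to let the bar turn and follow the corrected arc.

Emit:
carry_out(
  series=[
    [0,4,-2,0,0,0,-1],
    [0,10,-4,0,0,0,-1],
    [0,16,-6,0,0,0,-1],
    [0,22,-7,0,0,0,-1],
    [0,28,-8,0,0,0,-1],
    [0,34,-8.5,0,0,0,-1],
  ],
  force=20,
)

```text
time: 19.6
position: [0.5786, 0.0695, 0.1486]
tool_rot: [0.71, 0.704, -0.008, -0.008]
ft_force: [-6.4, -2.2, 5.5]
grip_width: 0.0177
```

```bash
python3 - <<'E'
from h import *
from rig import robot
goal([.5905,.070,.1450],-0.5)
a=robot.camera("scene")["pixels"][:,:,::-1]
cv2.imwrite("pics/c12.png",cv2.resize(a[110:260,260:420],(640,600),interpolation=cv2.INTER_CUBIC))
E
```

```text
t 19.6 pos [0.5786 0.0695 0.1486] w 0.0177 F [-6.4 -2.2  5.5] q [-0.07  0.57  1.59 -0.    1.   -0.06]
[0.5905, 0.07, 0.145] -0.5 ROW [0.6, 12.0, 3.4] [-1.3, 0.1, 0.0]
```

View pics/c12.png

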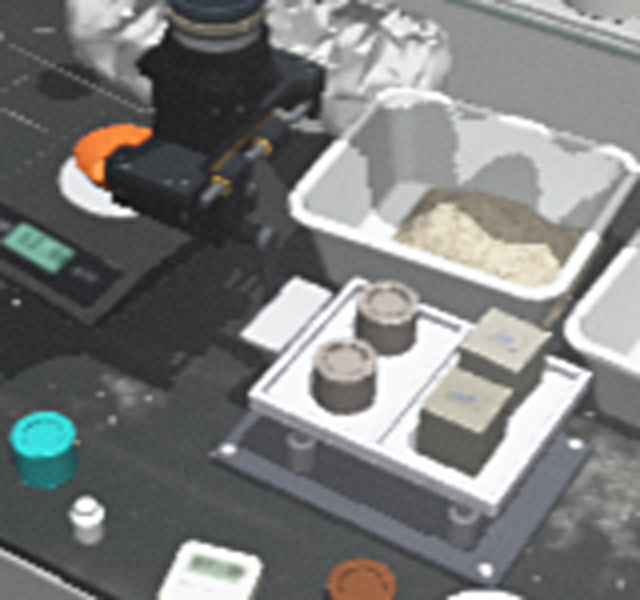

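Force is back to about 8 N and the lever is nearly upright, with its tip at crop (265,240). About 12 mm remain.

Emit:
carry_out(
  series=[
    [0,4,0,0,0,0,-1],
    [0,8,0.5,0,0,0,-1],
    [0,12,1,0,0,0,-1],
    [0,12,1,0,0,0,-1],
    [0,12,1,0,0,0,-1],
    [0,12,1,0,0,0,-1],
    [0,12,1,0,0,0,-1],
  ],
)

```text
time: 20.52
position: [0.5933, 0.0693, 0.1498]
tool_rot: [0.71, 0.704, -0.006, -0.005]
ft_force: [-5.0, -1.2, 5.3]
grip_width: 0.0172
```

```bash
python3 - <<'E'
from h import *
from rig import robot
goal([.5905,.070,.1450],-0.5)
c=[]
for n in ("scene","top"):
    c.append(robot.camera(n)["pixels"][:,:,::-1])
a,b=c
cv2.imwrite("pics/c13s_full.png",a);cv2.imwrite("pics/c13t_full.png",b)
cv2.imwrite("pics/c13.png",np.hstack([cv2.resize(a[110:260,260:360],(400,600),interpolation=cv2.INTER_CUBIC),cv2.resize(b[115:265,310:410],(400,600),interpolation=cv2.INTER_CUBIC)]))
# predictions: lever end at arm y=.033, for angles
for deg in (70,80,90,100):
    r=np.radians(deg); print(deg, np.round(proj("scene",[[.591-.11*np.cos(r),.033,.05+.11*np.sin(r)]])[0],1))
# deck corners at lift 0 and 20, scene
for l in (0,.02): print(l,np.round(proj("scene",[[.4898,-.014,.072+l],[.4888,-.220,.072+l],[.6457,-.016,.072+l]]),1).tolist())
E
```

```text
t 20.52 pos [0.5933 0.0693 0.1498] w 0.0172 F [-5.  -1.2  5.3] q [-0.07  0.59  1.56 -0.    1.01 -0.06]
[0.5905, 0.07, 0.145] -0.5 ROW [0.7, -2.7, 4.8] [-0.9, 0.1, 0.0]
70 [319.4 175.1]
80 [322.7 170.5]
90 [326.  166.6]
100 [329.3 163.6]
0 [[321.7, 212.8], [383.2, 240.2], [348.1, 183.6]]
0.02 [[321.6, 208.1], [383.8, 235.5], [348.3, 178.9]]
```

View pics/c13.png

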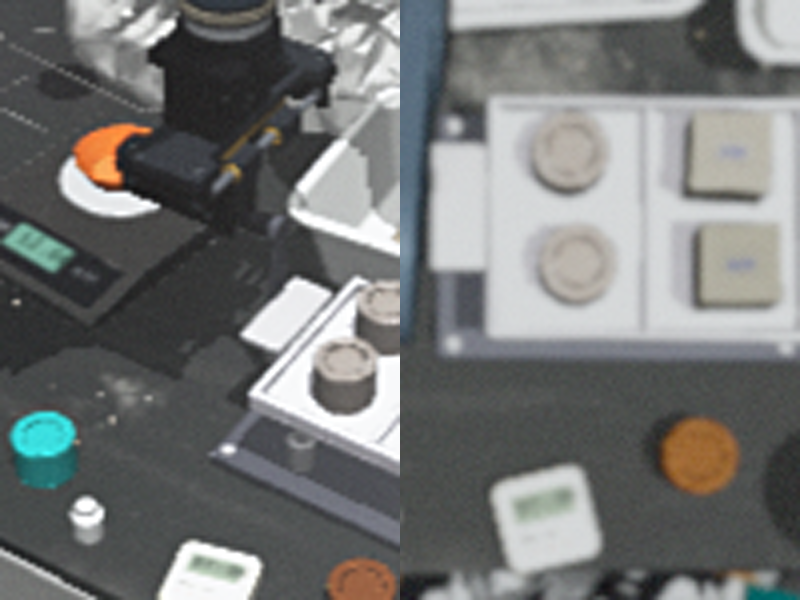

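The lever looks upright: TCP x is 0.593 against the axle's 0.590–0.592. As an independent check, I'll measure the deck lift from the image shift of the reference pieces.

```bash
python3 - <<'E'
from h import *
for n,f0,f1,boxes in (("scene","pics/scene0.png","pics/c13s_full.png",{"refdrum":(346,182,370,206,[.608,-.065,.095]),"refcube":(372,190,400,218,[.6,-.165,.11])}),("top","pics/top0.png","pics/c13t_full.png",{"refdrum":(338,142,364,168,[.606,-.065,.099]),"refcube":(378,140,406,168,[.601,-.164,.112])})):
    a=cv2.imread(f0,0);b=cv2.imread(f1,0);k=8
    for nm,(x0,y0,x1,y1,X) in boxes.items():
        up=lambda i:cv2.resize(i,None,fx=k,fy=k,interpolation=cv2.INTER_CUBIC)
        T=up(a[y0:y1,x0:x1]);S=up(b[y0-9:y1+9,x0-9:x1+9])
        r=cv2.matchTemplate(S,T,cv2.TM_CCOEFF_NORMED);_,v,_,l=cv2.minMaxLoc(r)
        X=np.array(X);print(n,nm,"shift",np.array(l)/k-9,"score",round(v,3),"pred 20mm",np.round(proj(n,X+[0,0,.02])-proj(n,X),2))
# bystanders
a=cv2.imread("pics/scene0.png",0);b=cv2.imread("pics/c13s_full.png",0)
for nm,(x,y) in dict(wbig=(223,217),wsm=(282,239),timer=(312,256),mould=(414,297)).items():
    r=cv2.matchTemplate(b[y-25:y+25,x-25:x+25],a[y-12:y+12,x-12:x+12],cv2.TM_CCOEFF_NORMED);print(nm,np.array(cv2.minMaxLoc(r)[3])-13)
E
```

```text
scene refdrum shift [ 0.25 -4.75] score 0.918 pred 20mm [[ 0.27 -4.82]]
scene refcube shift [ 0.625 -4.75 ] score 0.84 pred 20mm [[ 0.59 -4.92]]
top refdrum shift [ 0.375 -1.375] score 0.975 pred 20mm [[ 0.47 -1.55]]
top refcube shift [ 1.    -1.375] score 0.977 pred 20mm [[ 1.2  -1.55]]
wbig [0 0]
wsm [0 0]
timer [0 0]
mould [0 0]
```

The shifts match a 20 mm lift on all four measurements, and the bystanders haven't moved. A last check that the arm is at rest, then hand in.

```bash
python3 - <<'E'
from rig import robot
import numpy as np
o=robot.get_obs(); robot.camera("top"); p=robot.get_obs()
for s in (o,p): print(s["time"],np.round(s["position"],4),np.round(s["ft_force"],1),np.abs(s["joint_velocities"]).max().round(4),s["grip_width"])
if np.linalg.norm(p["position"]-o["position"])<.001: print(robot.hand_in())
E
```

```text
20.625 [0.5933 0.0693 0.1498] [-3.9 -1.8  5.5] 0.0013 0.01746086718244948
20.675 [0.5933 0.0693 0.1498] [-4.9 -2.2  5.8] 0.0019 0.017086236073967007
the job is handed in; nothing more can be done
None
```

The job is done and handed in at about 20.7 s of the 67 s. The cube stands released in the right bay with the reference cube, and the drum stands released in the left bay with the reference drum. The lever is upright and still held by the gripper. The hand-in gave no verdict.

**Last checks**
- **Lift:** the image shifts of both reference pieces, in both cameras, fit about 18–20 mm. The scene camera gives 19.3–19.7 mm. The coarser top camera gives about 17–18 mm for 20 mm expected, with roughly a tenth of a pixel of error on a shift of about 1.5 px.
- **Lever angle:** the tool's x of 0.593 against the axle's estimated 0.590–0.592 puts the lever about 1–2 degrees past upright.
- **Stability:** the arm was at rest, with a force of about 8 N at the wrist and the fingers closed on the handle at 17 mm.
- **Pieces and bystanders:** all four pieces stand upright in the final pictures, and the mould, weights and timer show zero pixel shift.

**What went differently:** while I raised the lever, the bar rolled about 6 mm down the pads and the wrist force rose to about 28 N. I eased the grip from 45 N to 20 N and corrected the arc, which brought the force back to about 8 N.

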